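# Push the ghee pot along the kerb into its corner

## Task

Push the steel ghee pot with the closed lid along the stone kerb, keeping it standing on the counter and close against the kerb all the way, until it sits in the corner where the kerb meets the stone end block, touching both or nearly so. It is too wide to grip, so slide it and do not lift or tip it. Leave the plastic bowl at the other end of the kerb where it is.

Things in the scene. Friction and masses are not known exactly. Their poses are not given: they have to be found in the camera images.
- pot_center (a point): Ghee pot: round steel, 100 mm across, straight sides to 56 mm, closed shallow lid with small hinge and tab (inside the 100 mm circle; stays shut), polished, slides easily, 78 mm high in all, 0.6 kg, loose. Stands on the robot's side of the kerb, midway. The only lidded vessel here (nearer the robot: an open tumbler 80 mm high, a tawa, a turner). Point on its axis, 35 mm above the counter; z up.
- kerb: Fixed straight grey stone kerb beyond the pot: 40 mm deep (its x), 760 mm long (its y), 36 mm high. Origin at the centre of its underside, on the counter. x points away from the robot: the face the pot rests against is x = -20 mm, and a pot touching it has its axis at x = -70 mm. y runs along the kerb to the robot's left; z up.
- stop: Fixed grey stone end block, square to the kerb and against its robot-side face, near its left or right end (varies): 120 mm along its x (out from the kerb), 80 mm along its y (along the kerb), 36 mm high. Origin at the centre of its underside; axes parallel to the kerb's. A pot touching it has its axis 90 mm along y from this origin, towards the kerb's middle.
- bowl: Small purple plastic bowl, 100 mm across the rim, 45 mm high, open, empty, light and loose, standing near the kerb at the end opposite to the end block. Origin at the centre of its underside. To be left where it is.

How it is judged:
By the outcome, as a careful person would: the job done as asked, in the order asked, and still so for the second after the job is handed in, with the robot touching nothing.
It also fails if it takes over 35 s, if anything falls off the work surface, if the arm or the gripper's body presses on something with over 40 N, if the wrist force passes 120 N, or if a joint passes its speed limit or range.

## Robot

A 7-joint arm with a two-finger parallel gripper is mounted at the origin on the work surface. World frame = base frame: x ahead of the robot, y to its left, z up, the work surface at z = 0. Lengths are in m, angles in rad, forces in N, time in s.
With the tool pointing down it reaches from about 0.425 to 0.925 m from the base axis. Payload 6.8 kg.
Tool frame: the origin (TCP) lies between the finger pads; the fingertips stand r.tip_extent ahead of it and the grasp point (between the pads) lies 5 mm behind it (r.tip_extent is the distance from the TCP to the fingertips, in m); y points along the fingers, x is the direction in which the jaws open and shut, and the axes are right-handed (so a half turn about y gives the same grasp; the last joint's range is limited). The gripper opens to 85 mm and grips with 20 to 120 N. Pads are 22 mm wide; open, the fingers measure 114 mm over their backs; the gripper's body (76 mm by 85 mm) begins 54 mm behind the grasp point. The pads swing forward as they close: fully open they stand 13 mm farther back than shut.
Start: joints at [-1.401, 0.477, 0.022, 1.555, -0.011, 1.109, -0.083], TCP at [0.185, 0.649, 0.245] pointing down, gripper open.
Joint ranges: [-2.96, 2.96], [-0.34, 2.1], [-1.41, 1.46], [0.24, 2.44], [-1.37, 4.51], [0.17, 1.92], [-2.96, 2.96]. Speed limits (rad/s): [2.39, 2.39, 3.14, 3.14, 3.14, 3.14, 3.14].

## Interface

Orientations are given as a rotation vector (axis times angle).
In Python, from bench import r gives the robot as it stands.
- The arm moves only by the tool send_rows, never from a script. Its argument "plan" is a list of rows, each a list of 5 numbers: the shift along the tool's x, y, z in cm, then the turn about the tool's y in degrees, then the opening, from 0 (shut) to 1 (fully open). In form: [[dx, dy, dz, spin, grip], ...]. A call has 1 to 12 rows; each row shifts and turns the commanded pose from where the row before left it, along the tool's axes as they then stand; what a row does not reach is not made up. A row lasts 1/8 s, in which the tool goes at most 62.5 mm and 10.7 degrees, less where a joint would pass 70% of its speed; a pose out of reach is approached as far as the arm can. A call is refused whole if a number of a shift passes 6.25 or a number of a turn 10.7, either way. A call with a gripper value outside its range is refused whole. The fingers move at their own pace and stop on an object; "force" is the grip in N (left out, the last holds). Time passes only in rows, so rows that do not move let the fingers close. It gives the time, the measured TCP pose, the force and the opening at its end, in the units of the state.
- r.get_obs(): the state, without advancing time (a new reading comes with each control period).
- r.grab_frame(name): name is "side" or "top" or "wrist"; returns a dict with "image" (400x640x3 uint8, red, green, blue), "camera_matrix" (3x3 intrinsics, pixels), "cam_to_world" (4x4, takes a point from camera to world coordinates). Camera axes: x right, y down, z forward; pixel columns grow to the right and rows downward; lengths in m; the calibration is good to about 2 mm. A picture is of the moment at which its call begins. There is no depth.
- r.hand_in(): hands the job in, once; it reports no verdict.
Trained networks look in the newest picture that a camera, given by its name, has taken for a name from the list of things; names that differ only in an ending like _2 or _b are one class to them, and where a whole thing is asked for, a point or a joint stands for the part that bears it (a point fixed in the world has none). Each returns a list of dicts, best first, with "p" (0 to 1); they miss things now and then, are a little off and sometimes report something else, mostly with a low value. They report only what shows in the picture. A call takes as long as a camera call.
- r.recognise(camera, target): "rect" ([left, top, right, bottom] in pixels, round what is visible of it).
The state is a dict: "clock": time; "joints": joint angles; "qvel": joint speeds; "tau": joint torques, N m; "tcp_pos": TCP position; "orientation": TCP orientation; "contact_force": force on the tool from outside, world axes, zero at the start; "moment": the same for the moment, N m; "grip_width": finger opening in m.
Only numpy, scipy, OpenCV 4.12 (cv2) and the standard library are available. Lean on these libraries where they do the work, as an engineer would, in place of code of your own. Each camera call takes 0.05 s, during which the arm holds its last target.

## Working session

There is one attempt and no reset: what is moved stays moved. The work goes in short steps, Python scripts to look and compute and a tool call to move; the robot and the scene stay as the last step left them, time stands still between calls to the robot, and variables do not carry over. Pictures are saved under pics/ and viewed, and the job is handed in when it is done.

Besides the shell and the picture viewer there is one more tool, called after ">>>" as name(argument=value, ...) on one line, values as JSON. send_rows: Moves the arm, as the interface text tells. Its arguments: {"type":"object","properties":{"plan":{"type":"array","items":{"type":"array","items":{"type":"number"}}},"force":{"type":"number"}},"required":["plan"]}

```bash
mkdir -p pics
python3 - <<'E'
from bench import r
import cv2
o=r.get_obs();print(o['clock'],o['tcp_pos'],o['orientation'],o['grip_width'],r.tip_extent)
for c in ['side','top']:
    f=r.grab_frame(c);cv2.imwrite(f'pics/{c}0.png',f['image'][:,:,::-1])
    print(c,f['camera_matrix'].tolist(),f['cam_to_world'].round(4).tolist())
    for t in ['pot_center','kerb','stop','bowl']:
        print(t,[(d['p'],[round(x) for x in d['rect']]) for d in r.recognise(c,t)][:3])
E
```

```text
0.0 [0.18497483 0.64857119 0.24430218] [-1.32915836 -1.00125234  1.00352754] 0.08536283638819894 0.014
side [[363.92106952052575, 0.0, 317.9167560123114], [0.0, 363.92106952052575, 201.7813254198625], [0.0, 0.0, 1.0]] [[-0.9404, -0.1586, 0.3008, 0.366], [-0.34, 0.4448, -0.8286, 0.6655], [-0.0024, -0.8815, -0.4722, 0.4614], [0.0, 0.0, 0.0, 1.0]]
pot_center [(0.89, [287, 210, 336, 265])]
kerb [(0.84, [166, 161, 350, 370])]
stop [(0.6, [334, 170, 384, 196])]
bowl [(0.78, [232, 287, 293, 341])]
top [[490.4511558869719, 0.0, 327.97586412479546], [0.0, 490.4511558869719, 192.62304836876328], [0.0, 0.0, 1.0]] [[-0.0183, -0.9799, 0.1986, 0.4135], [-0.9998, 0.0194, 0.0035, 0.0146], [-0.0073, -0.1985, -0.9801, 1.0794], [0.0, 0.0, 0.0, 1.0]]
pot_center [(0.71, [277, 180, 325, 233]), (0.41, [436, 183, 478, 243])]
kerb [(0.85, [152, 166, 503, 191])]
stop [(0.59, [436, 184, 478, 242])]
bowl [(0.62, [178, 186, 224, 230])]
```

View pics/top0.png

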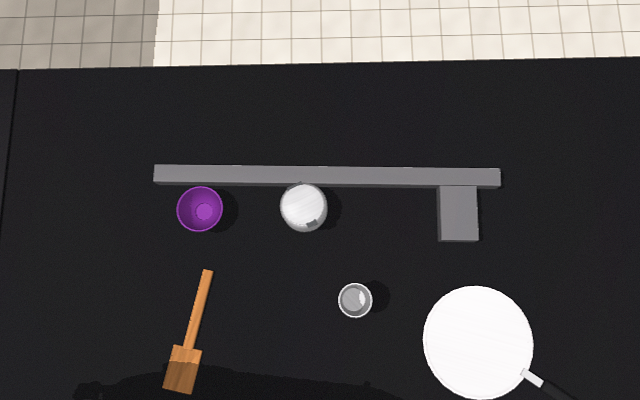

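View pics/side0.png

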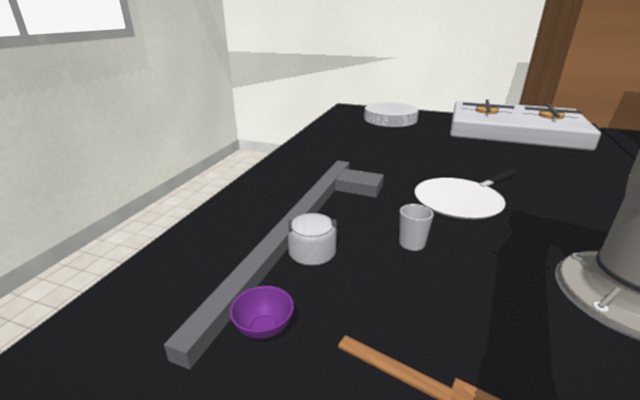

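The top view shows the kerb across columns 153-501, with the stop at its right end (437-479, world −y). The pot is at about (304,207) and the bowl at about (200,209). Next I'll measure them precisely.

```bash
cat > h.py <<'E'
import numpy as np,cv2
from bench import r
def px(f,u,v,z):
    K=f['camera_matrix'];T=f['cam_to_world']
    d=T[:3,:3]@np.linalg.solve(K,np.array([u,v,1.]));o=T[:3,3]
    return (o+d*(z-o[2])/d[2])[:2]
def proj(f,p):
    K=f['camera_matrix'];T=f['cam_to_world']
    c=T[:3,:3].T@(np.asarray(p,float)-T[:3,3]);q=K@c;return q[:2]/q[2]
E
python3 - <<'E'
from h import *
from scipy.spatial.transform import Rotation as R
f=r.grab_frame('top');im=f['image'].astype(int)
print(R.from_rotvec(r.get_obs()['orientation']).as_matrix().round(3))
for u in (250,350,400): print(u,[tuple(im[v,u])[0] for v in range(160,196)])
for v in (200,225): print(v,[im[v,u][0] for u in range(430,486)])
cv2.imwrite('pics/crop.png',cv2.resize(f['image'][150:250,140:340,::-1],None,fx=4,fy=4,interpolation=cv2.INTER_CUBIC))
cv2.imwrite('pics/crop2.png',cv2.resize(f['image'][150:250,330:520,::-1],None,fx=4,fy=4,interpolation=cv2.INTER_CUBIC))
E
```

```text
[[ 0.274  0.    -0.962]
 [ 0.962  0.     0.274]
 [ 0.    -1.    -0.   ]]
250 [np.int64(32), np.int64(31), np.int64(31), np.int64(31), np.int64(30), np.int64(86), np.int64(131), np.int64(134), np.int64(131), np.int64(133), np.int64(133), np.int64(133), np.int64(133), np.int64(132), np.int64(133), np.int64(135), np.int64(134), np.int64(133), np.int64(133), np.int64(134), np.int64(135), np.int64(142), np.int64(119), np.int64(69), np.int64(63), np.int64(65), np.int64(38), np.int64(32), np.int64(30), np.int64(37), np.int64(28), np.int64(32), np.int64(33), np.int64(36), np.int64(32), np.int64(35)]
350 [np.int64(33), np.int64(31), np.int64(34), np.int64(35), np.int64(32), np.int64(31), np.int64(57), np.int64(130), np.int64(133), np.int64(130), np.int64(130), np.int64(130), np.int64(133), np.int64(131), np.int64(132), np.int64(131), np.int64(131), np.int64(130), np.int64(132), np.int64(131), np.int64(132), np.int64(133), np.int64(136), np.int64(129), np.int64(66), np.int64(62), np.int64(64), np.int64(43), np.int64(35), np.int64(32), np.int64(36), np.int64(36), np.int64(32), np.int64(36), np.
[... 1502 characters left out ...]
(71), np.int64(71), np.int64(77), np.int64(115), np.int64(134), np.int64(134), np.int64(133), np.int64(131), np.int64(133), np.int64(132), np.int64(132), np.int64(131), np.int64(132), np.int64(134), np.int64(132), np.int64(132), np.int64(133), np.int64(132), np.int64(130), np.int64(131), np.int64(128), np.int64(129), np.int64(128), np.int64(131), np.int64(129), np.int64(132), np.int64(131), np.int64(131), np.int64(128), np.int64(130), np.int64(128), np.int64(130), np.int64(132), np.int64(132), np.int64(129), np.int64(127), np.int64(130), np.int64(129), np.int64(133), np.int64(111), np.int64(60), np.int64(18), np.int64(22), np.int64(21), np.int64(28), np.int64(36), np.int64(31), np.int64(35)]
```

View pics/crop.png

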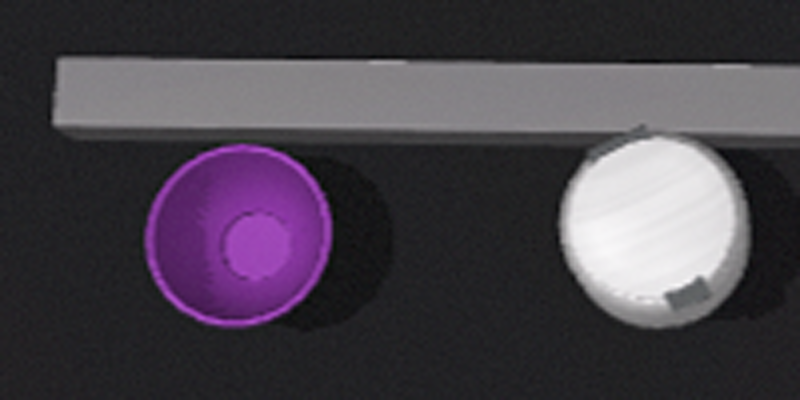

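View pics/crop2.png

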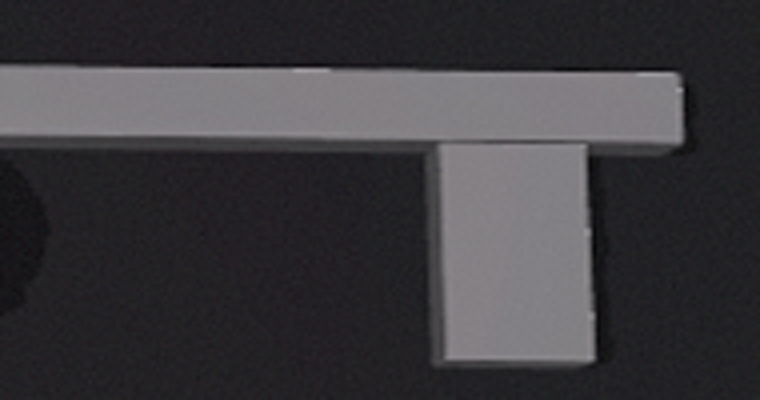

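```bash
cat >> h.py <<'E'
from scipy.optimize import least_squares
def edges(f,cols):
    # subpixel kerb top-face near edge via threshold crossing 98
    im=cv2.cvtColor(f['image'],cv2.COLOR_RGB2GRAY).astype(float);N=[];F=[]
    for u in cols:
        c=im[:,u]
        for v in range(175,195):
            if c[v]>=98>c[v+1]: N.append((u,v+(c[v]-98)/(c[v]-c[v+1])));break
        for v in range(158,175):
            if c[v]<80<=c[v+1]: F.append((u,v+(80-c[v])/(c[v+1]-c[v])));break
    return N,F
a=np.linspace(0,2*np.pi,120)
def ring(x,y,R_,z): return [(x+R_*np.cos(t),y+R_*np.sin(t),z) for t in a]
def bbox(f,P):
    q=np.array([proj(f,p) for p in P]);return np.r_[q.min(0),q.max(0)]
def potbox(f,x,y): return bbox(f,ring(x,y,.05,.001)+ring(x,y,.05,.056))
def fitpot(f,bb,idx=(0,2,3),x0=(.55,.05)):
    s=least_squares(lambda p:(potbox(f,*p)-bb)[list(idx)],x0);return s.x,s.fun
E
python3 - <<'E'
from h import *
f=r.grab_frame('top')
N,F=edges(f,list(range(228,275,5))+list(range(330,430,5)))
n=np.array([px(f,u,v,.036) for u,v in N]);m=np.array([px(f,u,v,.036) for u,v in F])
for q in (n,m): 
    p=np.polyfit(q[:,1],q[:,0],1);print('x=%.4f+%.4f y'%(p[1],p[0]),np.std(q[:,0]-np.polyval(p,q[:,1])))
for u,v in [(153.6,181.5),(154,164.8),(500.7,168.3),(500.5,185.8)]:print('kerb corner',px(f,u,v,.036))
for u,v in [(440,186),(441,239.7),(478.5,239.8),(476.5,186)]:print('stop corner',px(f,u,v,.036))
# pot
g=cv2.cvtColor(f['image'],cv2.COLOR_RGB2GRAY)
sub=g[186:240,260:345]; mk=(sub>75).astype(np.uint8)
nn,l,st,c=cv2.connectedComponentsWithStats(mk);i=1+np.argmax(st[1:,4]);print(st[i])
L=260+st[i][0];T=186+st[i][1];bb=np.array([L-.5,T-.5,L+st[i][2]-.5,T+st[i][3]-.5]);print(bb)
print('pot',fitpot(f,bb))
bb=np.array([176,185.7,222.7,231.5])
s=least_squares(lambda p:bbox(f,ring(p[0],p[1],.05,.045))-bb,(.55,.2));print('bowl',s.x,s.fun)
E
```

```text
x=0.6454+0.0318 y 0.00026636250529103235
x=0.6844+0.0324 y 0.00033616786039099186
kerb corner [0.65729681 0.39906348]
kerb corner [0.69501565 0.4001581 ]
kerb corner [ 0.67173673 -0.36034269]
kerb corner [ 0.63264828 -0.35646277]
stop corner [ 0.63481161 -0.22533132]
stop corner [ 0.51810832 -0.22002963]
stop corner [ 0.51637981 -0.29953402]
stop corner [ 0.63323829 -0.30444898]
[  20    0   47   46 1794]
[279.5 185.5 326.5 231.5]
pot (array([0.59548262, 0.07191503]), array([-0.20885109,  0.21945573, -0.00419705]))
bowl [0.59414072 0.29439726] [ 0.02518388 -0.12671916 -0.0252696   0.12248938]
```

>>> send_rows(plan=[[0,0,0,9.5,0.47],[0,0,0,9.5,0.47],[0,0,0,9.5,0.47],[0,0,0,9.5,0.47],[0,0,0,9.5,0.47],[0,0,0,9.5,0.47],[0,0,0,9.5,0.47],[0,0,0,9.4,0.47]])

```text
clock: 1.6
tcp_pos: [0.1851, 0.6492, 0.2454]
orientation: [-1.57, 0.029, -0.029]
contact_force: [-0.1, 0.3, -1.1]
grip_width: 0.04
```

```bash
cat > s.py <<'E'
from h import *
from scipy.spatial.transform import Rotation as R
o=r.get_obs();M=R.from_rotvec(o['orientation']).as_matrix()
print(o['clock'],o['tcp_pos'].round(4),o['grip_width'],r.tip_extent,o['contact_force'].round(1));print(M.round(4))
def to(p): return (M.T@(np.array(p)-o['tcp_pos'])*100).round(2)
E
python3 - <<'E'
from s import *
print(to([.601,.178,.244]))
E
```

```text
1.6 [0.1851 0.6492 0.2454] 0.03999833116958745 0.014 [-0.1  0.3 -1.1]
[[ 9.993e-01 -1.000e-04  3.710e-02]
 [-3.710e-02  1.000e-04  9.993e-01]
 [-1.000e-04 -1.000e+00  1.000e-04]]
[ 43.31   0.13 -45.54]
```

>>> send_rows(plan=[[3.6,0,-3.8,-0.3,0.47],[3.6,0,-3.8,0,0.47],[3.6,0,-3.8,0,0.47],[3.6,0,-3.8,0,0.47],[3.6,0,-3.8,0,0.47],[3.6,0,-3.8,0,0.47],[3.6,0,-3.8,0,0.47],[3.6,0,-3.8,0,0.47],[3.6,0,-3.8,0,0.47],[3.6,0,-3.8,0,0.47],[3.6,0,-3.8,0,0.47],[3.6,0,-3.8,0,0.47]])

```text
clock: 3.1
tcp_pos: [0.6057, 0.1806, 0.2455]
orientation: [-1.57, 0.02, -0.021]
contact_force: [0.3, 0.6, -0.5]
grip_width: 0.0401
```

Run:
```python
from s import *
print(to([.601,.18,.12]))
f=r.grab_frame('wrist');cv2.imwrite('pics/w1.png',f['image'][:,:,::-1])
```

```text
3.1 [0.6057 0.1806 0.2455] 0.040105680007155725 0.014 [ 0.3  0.6 -0.5]
[[ 9.997e-01  4.000e-04  2.600e-02]
 [-2.600e-02  5.000e-04  9.997e-01]
 [ 4.000e-04 -1.000e+00  5.000e-04]]
[-0.47 12.55 -0.08]
```

View pics/w1.png

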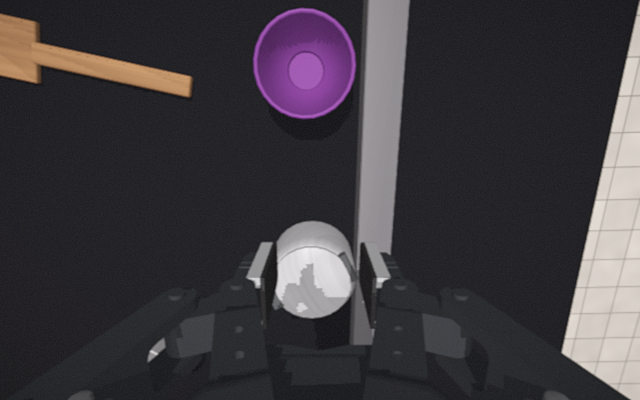

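>>> send_rows(plan=[[-0.3,4,0,0.3,0.47],[-0.3,4,0,0,0.47],[0,4,0,0,0.47],[0,3,0,0,0.47],[0,3,0,0,0.47],[0,0,0,0,0.47]])

```text
clock: 3.9
tcp_pos: [0.5968, 0.1817, 0.0633]
orientation: [-1.572, 0.028, -0.021]
contact_force: [-0.2, 0.1, 0.8]
grip_width: 0.0403
```

Run:
```python
from s import *
print(to([.600,.16,.036]))
f=r.grab_frame('wrist');cv2.imwrite('pics/w2.png',f['image'][:,:,::-1])
f=r.grab_frame('side');cv2.imwrite('pics/s2.png',f['image'][:,:,::-1])
```

```text
3.9 [0.5968 0.1817 0.0633] 0.040266300907311155 0.014 [-0.2  0.1  0.8]
[[ 0.9995 -0.0043  0.0314]
 [-0.0314 -0.0016  0.9995]
 [-0.0043 -1.     -0.0017]]
[ 0.4   2.73 -2.15]
```

View pics/w2.png

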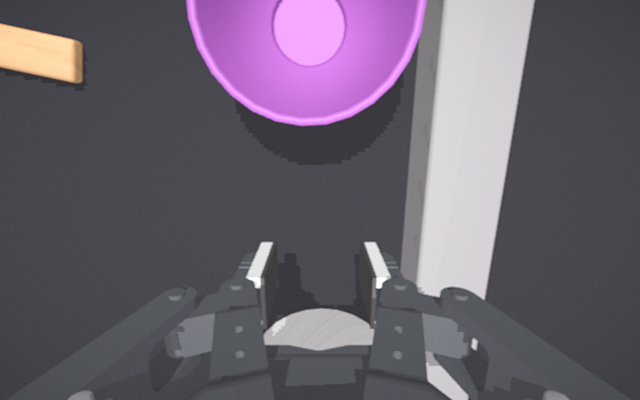

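View pics/s2.png

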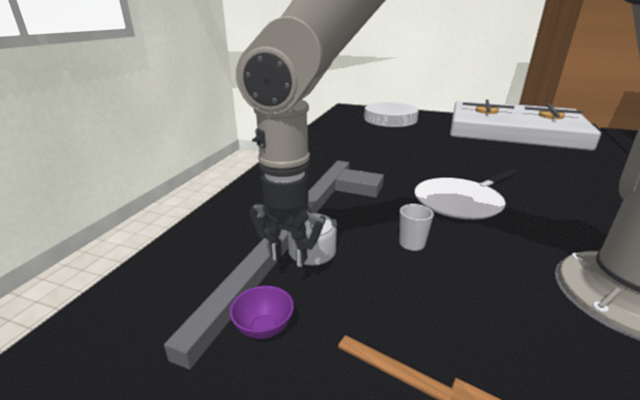

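>>> send_rows(plan=[[0.4,0.9,-0.5,0,0.47],[0,0.9,-0.5,0,0.47],[0,0.7,-1,0,0.47],[0,0,-1,0,0.47],[0,0,0,0,0.47]])

```text
clock: 4.62
tcp_pos: [0.6019, 0.1498, 0.0404]
orientation: [-1.571, 0.027, -0.027]
contact_force: [0.1, -0.1, 1.1]
grip_width: 0.0401
```

Run:
```python
from s import *
y=.13
print(to([.6454+.032*y-.0495,y,.036]))
f=r.grab_frame('side');cv2.imwrite('pics/s3.png',cv2.resize(f['image'][130:330,180:420,::-1],None,fx=3,fy=3))
```

```text
4.625 [0.6019 0.1498 0.0404] 0.0401353701417269 0.014 [ 0.1 -0.1  1.1]
[[ 9.994e-01  0.000e+00  3.410e-02]
 [-3.410e-02 -7.000e-04  9.994e-01]
 [ 1.000e-04 -1.000e+00 -7.000e-04]]
[-0.11  0.45 -1.99]
```

View pics/s3.png

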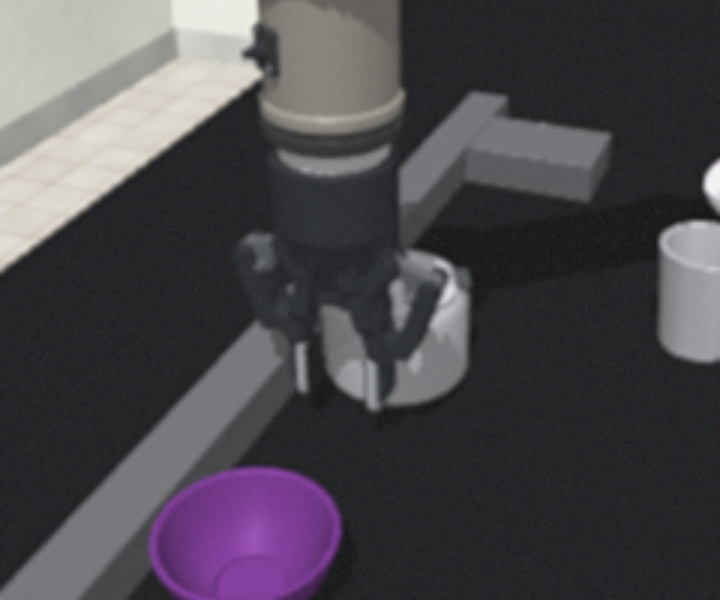

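>>> send_rows(plan=[[-0.1,0.2,-0.5,0,0.47],[0,0.2,-0.5,0,0.47],[0,0,-0.3,-0.1,0.47],[0,0,-0.3,0,0.47],[0,0,-0.3,0,0.47],[0,0,-0.4,0,0.47],[0,0,-0.4,0,0.47],[0,0,-0.5,0,0.47]])

```text
clock: 5.68
tcp_pos: [0.5996, 0.1202, 0.0363]
orientation: [-1.57, 0.023, -0.023]
contact_force: [-0.3, 2.1, 0.1]
grip_width: 0.0401
```

Run:
```python
from s import *
y=.0
print(to([.6454+.032*y-.0495,y,.036]))
f=r.grab_frame('side');cv2.imwrite('pics/s4.png',cv2.resize(f['image'][130:330,180:420,::-1],None,fx=3,fy=3))
f=r.grab_frame('top');cv2.imwrite('pics/t4.png',cv2.resize(f['image'][130:280,200:400,::-1],None,fx=4,fy=4))
```

```text
5.675 [0.5996 0.1202 0.0363] 0.040081945542160505 0.014 [-0.3  2.1  0.1]
[[ 9.996e-01 -1.000e-04  2.940e-02]
 [-2.940e-02  6.000e-04  9.996e-01]
 [-2.000e-04 -1.000e+00  6.000e-04]]
[ -0.02   0.02 -12.02]
```

View pics/s4.png

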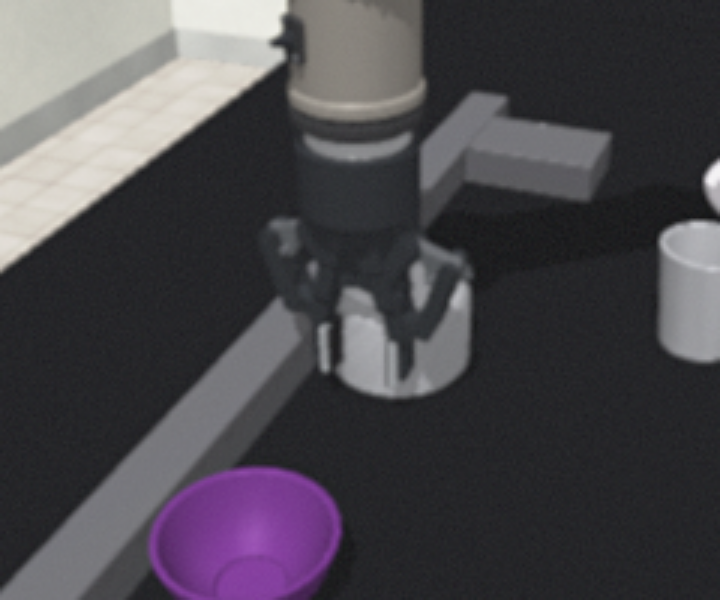

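View pics/t4.png

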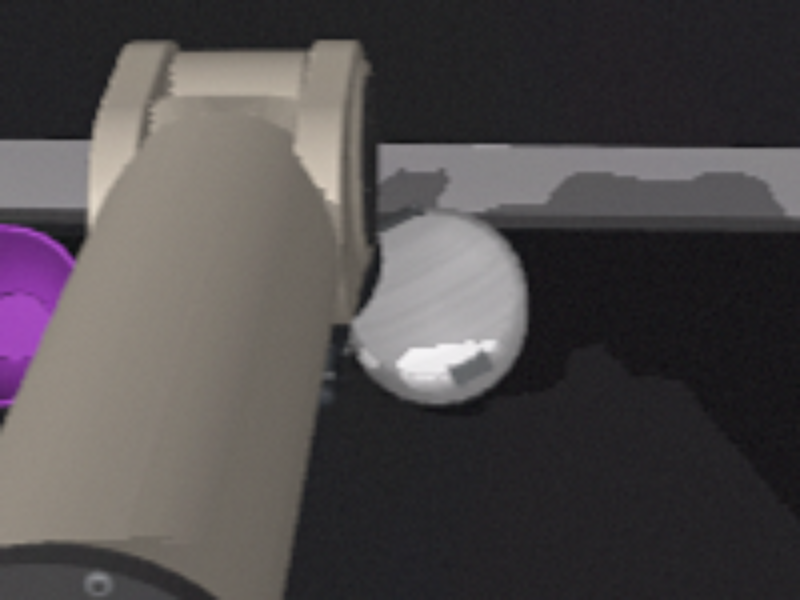

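>>> send_rows(plan=[[0.1,0,-0.6,0,0.47],[0,0,-0.6,0,0.47],[0,0,-0.6,0,0.47],[0,0,-0.6,0,0.47],[0,0,-0.6,0,0.47],[0,0,-0.6,0,0.47],[0,0,-0.6,0,0.47],[0,0,-0.6,0,0.47],[0,0,-0.6,0,0.47],[0,0,-0.6,0,0.47],[0,0,-0.6,0,0.47],[0,0,-0.6,0,0.47]])

```text
clock: 7.28
tcp_pos: [0.5974, 0.0492, 0.0362]
orientation: [-1.569, 0.025, -0.021]
contact_force: [-3.4, 5.9, 3.8]
grip_width: 0.0402
```

Run:
```python
from s import *
y=-.1
print(to([.6454+.032*y-.0495,y,.036]))
f=r.grab_frame('top');cv2.imwrite('pics/t5.png',cv2.resize(f['image'][130:280,250:450,::-1],None,fx=4,fy=4))
```

```text
7.275 [0.5974 0.0492 0.0362] 0.040157877887497216 0.014 [-3.4  5.9  3.8]
[[ 0.9996 -0.0027  0.0289]
 [-0.0289  0.002   0.9996]
 [-0.0027 -1.      0.0019]]
[-3.000e-02 -1.000e-02 -1.492e+01]
```

View pics/t5.png

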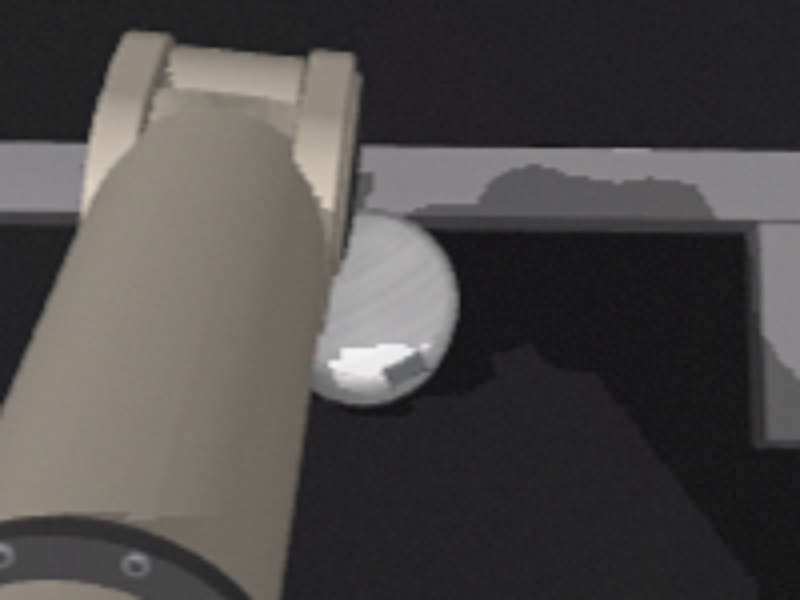

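The pot is moving along the kerb: its right edge is near column 365, and it presses lightly on the kerb (about 3 N). I'll keep pushing.

>>> send_rows(plan=[[0,0,-0.6,0,0.47],[0,0,-0.6,0,0.47],[0,0,-0.6,0,0.47],[0,0,-0.6,0,0.47],[0,0,-0.6,0,0.47],[0,0,-0.6,0,0.47],[0,0,-0.6,0,0.47],[0,0,-0.6,0,0.47],[0,0,-0.6,0,0.47],[0,0,-0.6,0,0.47],[0,0,-0.6,0,0.47],[0,0,-0.6,0,0.47]])

```text
clock: 8.82
tcp_pos: [0.595, -0.0228, 0.036]
orientation: [-1.569, 0.025, -0.02]
contact_force: [-4.4, 5.4, 3.6]
grip_width: 0.0399
```

Run:
```python
from s import *
y=-.1
print(to([.6454+.032*y-.0495,y,.036]))
f=r.grab_frame('top');cv2.imwrite('pics/t6.png',cv2.resize(f['image'][130:280,300:500,::-1],None,fx=4,fy=4))
```

```text
8.825 [ 0.595  -0.0228  0.036 ] 0.03989736126744047 0.014 [-4.4  5.4  3.6]
[[ 0.9996 -0.0032  0.0291]
 [-0.0291  0.0021  0.9996]
 [-0.0032 -1.      0.0021]]
[-0.01 -0.01 -7.72]
```

View pics/t6.png

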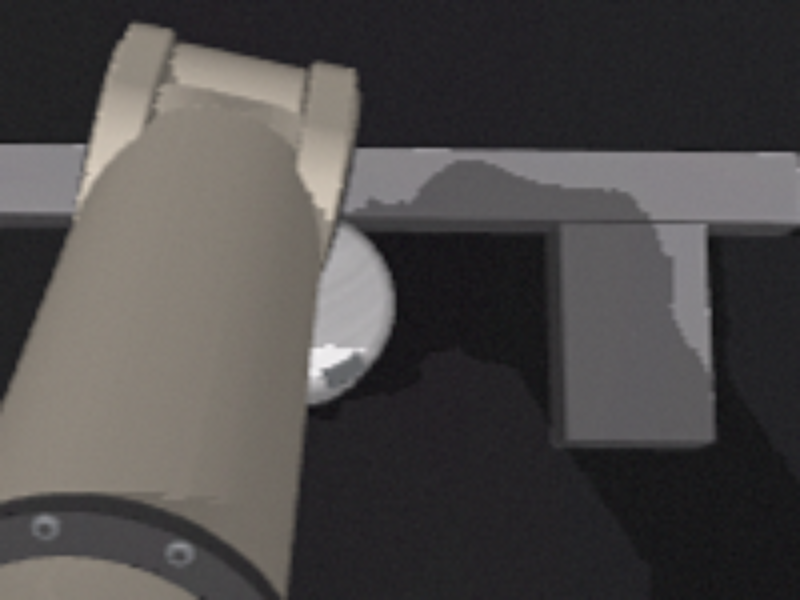

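>>> send_rows(plan=[[0,0,-0.6,0,0.47],[0,0,-0.6,0,0.47],[0,0,-0.6,0,0.47],[0,0,-0.6,0,0.47],[0,0,-0.6,0,0.47],[0,0,-0.6,0,0.47],[0,0,-0.6,0,0.47],[0,0,-0.6,0,0.47],[0,0,-0.6,0,0.47],[0,0,-0.6,0,0.47],[0,0,-0.5,0,0.47],[0,0,-0.4,0,0.47]])

```text
clock: 10.38
tcp_pos: [0.5927, -0.092, 0.0359]
orientation: [-1.569, 0.026, -0.02]
contact_force: [-4.5, 5.8, 3.7]
grip_width: 0.0399
```

Run:
```python
from s import *
f=r.grab_frame('top');cv2.imwrite('pics/t7.png',cv2.resize(f['image'][150:250,380:500,::-1],None,fx=6,fy=6))
```

```text
10.375 [ 0.5927 -0.092   0.0359] 0.03989568688719368 0.014 [-4.5  5.8  3.7]
[[ 0.9996 -0.0036  0.0295]
 [-0.0295  0.0022  0.9996]
 [-0.0036 -1.      0.0021]]
```

View pics/t7.png

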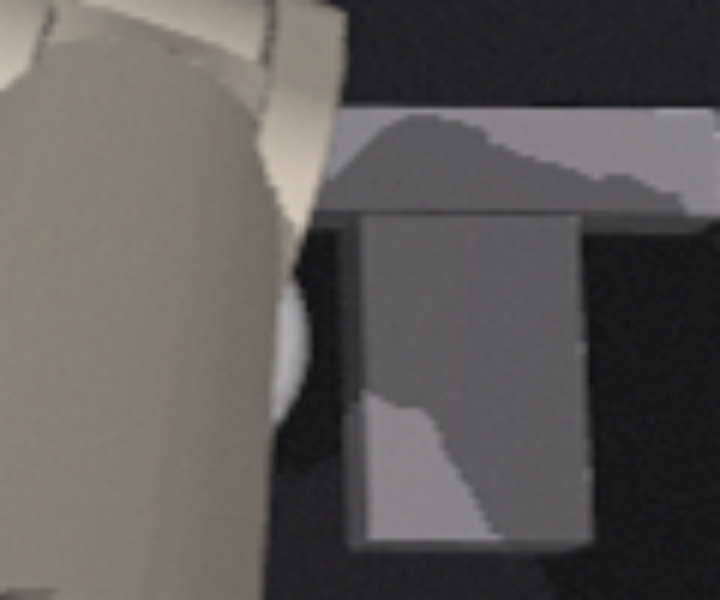

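>>> send_rows(plan=[[0,0,-0.3,0,0.47],[0,0,-0.3,0,0.47],[0,0,-0.2,0,0.47],[0,0,-0.2,0,0.47],[0,0,-0.2,0,0.47]])

```text
clock: 11.05
tcp_pos: [0.5923, -0.1038, 0.0359]
orientation: [-1.568, 0.026, -0.02]
contact_force: [-3.9, 5.0, 3.8]
grip_width: 0.0401
```

>>> send_rows(plan=[[0,0,-0.15,0,0.47],[0,0,-0.15,0,0.47]])

```text
clock: 11.3
tcp_pos: [0.5923, -0.1068, 0.0359]
orientation: [-1.568, 0.026, -0.02]
contact_force: [-4.2, 5.5, 3.4]
grip_width: 0.0397
```

>>> send_rows(plan=[[0,0,-0.15,0,0.47],[0,0,-0.15,0,0.47]])

```text
clock: 11.55
tcp_pos: [0.5921, -0.1098, 0.0358]
orientation: [-1.568, 0.026, -0.02]
contact_force: [-4.5, 6.2, 4.5]
grip_width: 0.0398
```

>>> send_rows(plan=[[0,0,-0.1,0,0.47],[0,0,-0.1,0,0.47]])

```text
clock: 11.8
tcp_pos: [0.5921, -0.1118, 0.0359]
orientation: [-1.568, 0.026, -0.02]
contact_force: [-3.4, 5.6, 3.5]
grip_width: 0.0404
```

Run:
```python
from s import *
f=r.grab_frame('top');cv2.imwrite('pics/t8.png',cv2.resize(f['image'][150:250,380:500,::-1],None,fx=6,fy=6))
```

```text
11.8 [ 0.5921 -0.1118  0.0359] 0.04036665141608581 0.014 [-3.4  5.6  3.5]
[[ 0.9996 -0.0037  0.0294]
 [-0.0294  0.0023  0.9996]
 [-0.0037 -1.      0.0022]]
```

View pics/t8.png

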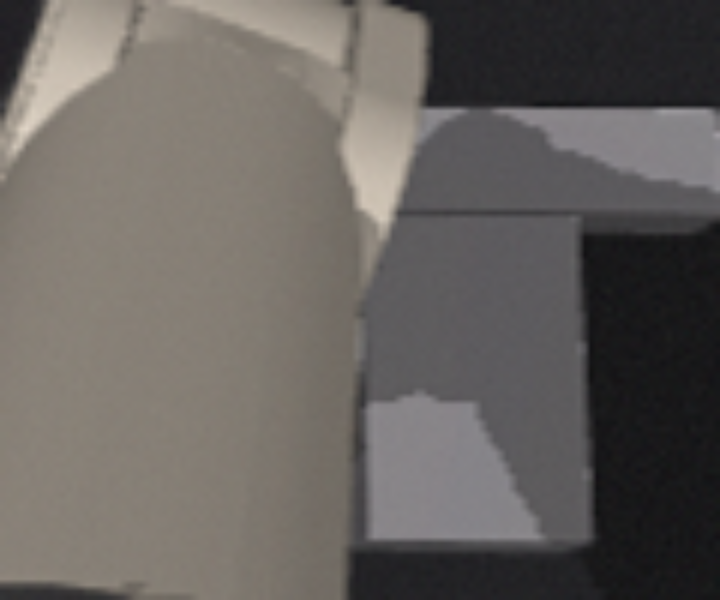

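Occluded, but contact should come within about 3 mm. I'll creep in until the force rises.

>>> send_rows(plan=[[0,0,-0.1,0,0.47],[0,0,0,0,0.47]])

```text
clock: 12.1
tcp_pos: [0.5921, -0.1129, 0.0359]
orientation: [-1.569, 0.026, -0.02]
contact_force: [-3.7, 6.3, 2.9]
grip_width: 0.04
```

>>> send_rows(plan=[[0,0,-0.1,0,0.47],[0,0,0,0,0.47]])

```text
clock: 12.35
tcp_pos: [0.592, -0.114, 0.0358]
orientation: [-1.569, 0.026, -0.02]
contact_force: [-3.6, 4.9, 3.6]
grip_width: 0.0403
```

>>> send_rows(plan=[[0,0,-0.1,0,0.47],[0,0,0,0,0.47]])

```text
clock: 12.6
tcp_pos: [0.592, -0.115, 0.0358]
orientation: [-1.569, 0.026, -0.02]
contact_force: [-4.4, 5.3, 3.4]
grip_width: 0.0404
```

>>> send_rows(plan=[[0,0,-0.1,0,0.47],[0,0,0,0,0.47]])

```text
clock: 12.85
tcp_pos: [0.592, -0.1155, 0.0358]
orientation: [-1.568, 0.026, -0.02]
contact_force: [-4.5, 6.3, 4.0]
grip_width: 0.0402
```

>>> send_rows(plan=[[0,0,-0.1,0,0.47],[0,0,0,0,0.47]])

```text
clock: 13.1
tcp_pos: [0.592, -0.1155, 0.0358]
orientation: [-1.567, 0.026, -0.019]
contact_force: [-4.2, 8.0, 4.3]
grip_width: 0.04
```

Run:
```python
from s import *
f=r.grab_frame('side');cv2.imwrite('pics/s9.png',cv2.resize(f['image'][120:240,270:420,::-1],None,fx=5,fy=5))
```

```text
13.1 [ 0.592  -0.1155  0.0358] 0.03997542530825226 0.014 [-4.2  8.   4.3]
[[ 0.9996 -0.0041  0.0287]
 [-0.0287  0.0038  0.9996]
 [-0.0042 -1.      0.0037]]
```

View pics/s9.png

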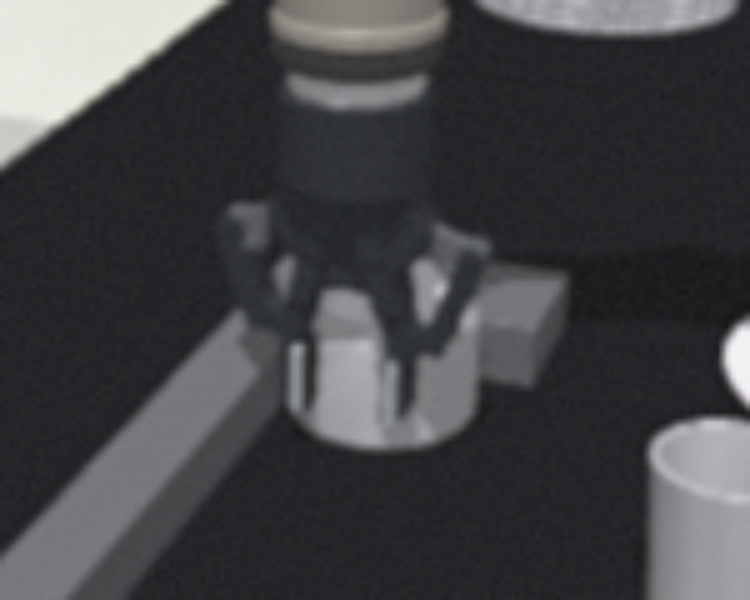

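The TCP stalled at y=-0.1155 and the force is rising, so the pot has reached the stop. I'll retreat straight back and then up.

>>> send_rows(plan=[[0,0,0.3,0,0.47],[0,0,0.5,0,0.47],[0,0,1.5,0,0.47],[0,0,2.5,0,0.47],[0,0,2.5,0,0.47],[0,-2,1,0,0.47],[0,-4,1,0,0.47],[-2,-5,2,0,0.47],[-3,-5,3,0,0.47],[-5,-2,3,0,0.47],[0,0,5,0,0.47],[0,0,5,0,0.47]])

```text
clock: 14.65
tcp_pos: [0.5033, 0.1571, 0.2163]
orientation: [-1.569, 0.023, -0.027]
contact_force: [1.2, -0.3, 0.7]
grip_width: 0.04
```

Run:
```python
from s import *
f=r.grab_frame('top');cv2.imwrite('pics/t10.png',f['image'][:,:,::-1]);cv2.imwrite('pics/t10c.png',cv2.resize(f['image'][150:250,380:500,::-1],None,fx=6,fy=6))
for t in ['pot_center','bowl']: print(t,[(d['p'],[round(x) for x in d['rect']]) for d in r.recognise('top',t)][:2])
```

```text
14.65 [0.5033 0.1571 0.2163] 0.04003981862689243 0.014 [ 1.2 -0.3  0.7]
[[ 0.9995  0.003   0.0317]
 [-0.0317  0.002   0.9995]
 [ 0.003  -1.      0.0021]]
pot_center []
bowl []
```

View pics/t10.png

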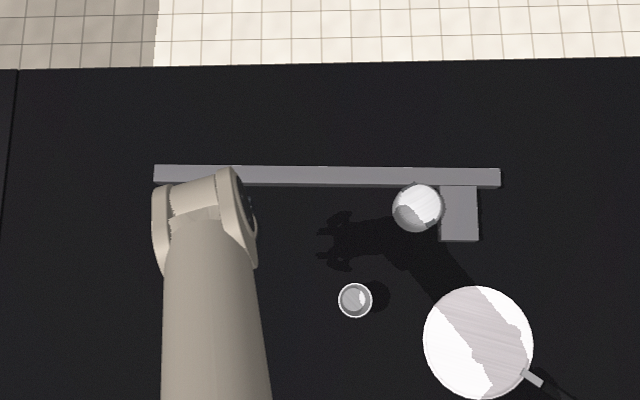

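View pics/t10c.png

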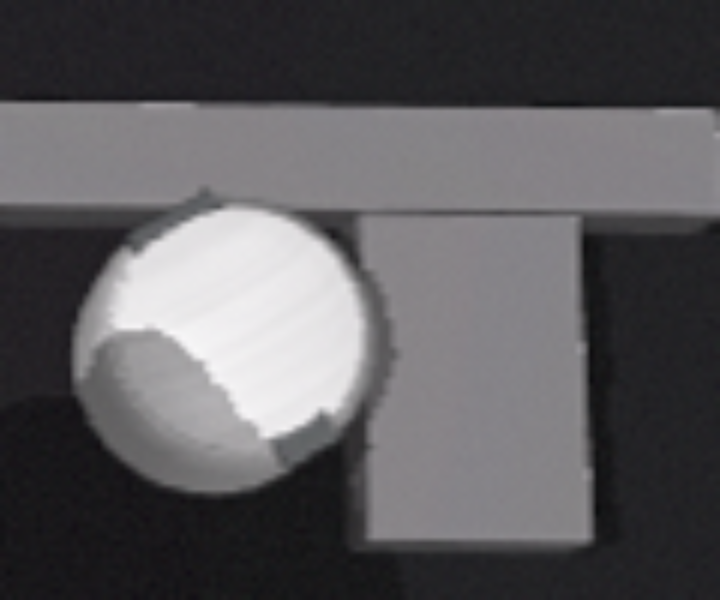

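The pot stands in the corner, spanning about columns 392-445. Next I'll check the fit.

Run:
```python
from s import *
f=r.grab_frame('top')
k=np.array([.032,1])/np.hypot(.032,1);n=np.array([k[1],-k[0]])
for idx in [(0,3),(0,2,3)]:
    c,e=fitpot(f,np.array([391.5,0,445,231.8]),idx,(.59,-.17))
    print(c,e.round(2),'kerb gap mm',1000*((np.array([.6454,0])-c)@n-.05),'stop gap mm',1000*((c-np.array([.5756,-.2623]))@k-.09))
print(potbox(f,.5897,-.1725))
f=r.grab_frame('side');cv2.imwrite('pics/s11.png',f['image'][:,:,::-1])
```

```text
14.8 [0.5033 0.159  0.2152] 0.03995657101911706 0.014 [-0.2 -0.8 -0.3]
[[ 0.9997  0.0017  0.0253]
 [-0.0253  0.0013  0.9997]
 [ 0.0016 -1.      0.0014]]
[ 0.59012381 -0.17224115] [-0.  0.] kerb gap mm -0.26098717250060827 stop gap mm 0.4772997628465503
[ 0.58999174 -0.17559032] [ 1.51 -1.43  0.03] kerb gap mm -0.23610067028117382 stop gap mm -2.8743855142366046
[391.62469265 182.26003442 442.11574452 231.9891743 ]
```

View pics/s11.png

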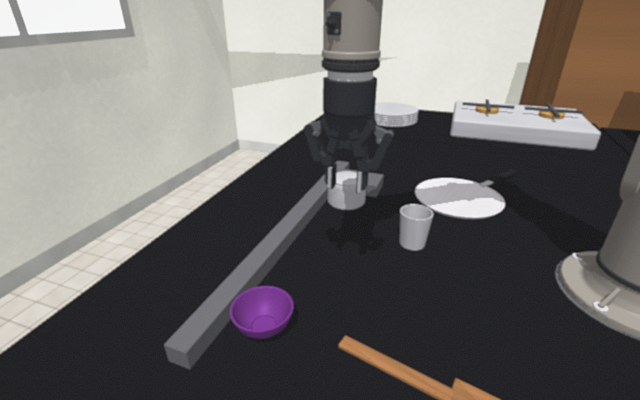

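The side view shows the pot upright in the corner at about (347,190) and the bowl unmoved at about (262,312). The gripper is well clear, so I'll hand in.

```bash
python3 -c "
from bench import r
print(r.hand_in())"
```

```text
the job is handed in; nothing more can be done
None
```

I pushed the ghee pot along the kerb with two part-open fingers until it reached the end block. I then backed the gripper straight off and handed in at about 15 s of the 35 s allowed.

- **Pot position:** fitting its outline in the last top picture gave gaps of about −0.3 mm to the kerb and 0.5 mm to the block. That is touching both, within the 2 mm calibration. The side picture shows it upright.
- **Fit that disagreed:** including the pot's right-hand edge put it 2.9 mm inside the block. I discounted this because that edge is hard to separate from the stone.
- **Contact with the block:** the arm stopped advancing and the push force rose from about 5–6 N to 8 N. At the same moment the top view of the contact was hidden by the arm.
- **Bowl:** by eye in the side picture it is where it started. The network's final search in the top picture found neither the pot nor the bowl; the arm was covering the bowl there.
- **Forces:** the readings during the push stayed around 10 N or less, far below the limits.

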